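# Change over the tip cabinets

## Robot

A 7-joint arm with a two-finger parallel gripper is mounted at the origin on the work surface. World frame = base frame: x ahead of the robot, y to its left, z up, the work surface at z = 0. Lengths are in mm, angles in rad, forces in N, time in s.
With the tool pointing down it reaches from about 425 to 875 mm from the base axis. Payload 4.7 kg.
Tool frame: the origin (TCP) lies on the front face of the gripper's body, between the roots of the fingers; the fingertips stand 73 mm ahead of it and the grasp point (between the pads) lies 54 mm ahead of it; z points along the fingers, y is the line along which they close (so a half turn about z gives the same grasp; the last joint's range is limited). The gripper opens to 85 mm and grips with 20 to 120 N. Pads are 22 mm wide; open, the fingers measure 114 mm over their backs; the gripper's body (76 mm by 85 mm) begins 54 mm behind the grasp point. The pads swing forward as they close: fully open they stand 13 mm farther back than shut.
Start: joints at [-1.189, 0.321, -0.07, 1.45, 0.023, 1.371, -0.057], TCP at [233.739, 606.534, 303.949] pointing down, gripper open.
Joint ranges: [-2.86, 2.86], [-0.3, 2.09], [-1.38, 1.24], [0.06, 2.45], [-1.56, 4.7], [0.09, 2.05], [-2.69, 2.69]. Speed limits (rad/s): [2.57, 2.57, 3.14, 3.14, 3.14, 3.14, 3.14].

## Interface

Orientations are given as a unit quaternion [w, x, y, z].
In Python, from station import * gives the robot as it stands.
- The arm moves only by the tool apply_moves, never from a script. Its arguments are lists of equal length, an entry for each row: "translation": the shift along the tool's x, y, z in m, a list of three; "yaw": the turn about the tool's z in rad; "jaw": the opening in per cent of the stroke, from 0 (shut) to 100 (fully open). In form: {"translation": [[x, y, z], ...], "yaw": [yaw, ...], "jaw": [jaw, ...]}. A call has 1 to 12 rows; each row shifts and turns the commanded pose from where the row before left it, along the tool's axes as they then stand; what a row does not reach is not made up. A row lasts 1/8 s, in which the tool goes at most 62.5 mm and 10.7 degrees, less where a joint would pass 70% of its speed; a pose out of reach is approached as far as the arm can. A call is refused whole if a number of a shift passes 0.0625 or a number of a turn 0.188, either way. A call with a gripper value outside its range is refused whole. The fingers move at their own pace and stop on an object; "force" is the grip in N (left out, the last holds). Time passes only in rows, so rows that do not move let the fingers close. It gives the time, the measured TCP pose, the force, the opening and the grip force at its end, in the units of the state.
- get_state(): the state, without advancing time (a new reading comes with each control period).
- grab_frame(name): name is "side" or "top"; returns the picture (400x640x3 uint8, red, green, blue); there is no depth.
- calibration(name): a dict with "mtx" (3x3 intrinsics, pixels), "view" (4x4, takes a point from world to camera coordinates). Camera axes: x right, y down, z forward; pixel columns grow to the right and rows downward; lengths in mm; the calibration is good to about 2 mm. A picture is of the moment at which its call begins. calibration takes no time and is no camera call.
- hand_in(): hands the job in; it is judged then, once.
The state is a dict: "time_s": time; "joint_positions": joint angles; "joint_vel": joint speeds; "effort": joint torques, N m; "tcp_pos": TCP position; "eef_rot": TCP orientation; "wrist_force": force on the tool from outside, world axes, zero at the start; "wrist_torque": the same for the moment, N m; "opening": opening from 0.0 (shut) to 1.0 (fully open); "grip_force": force on a finger pad.
Only numpy, scipy, OpenCV 4.12 (cv2) and the standard library are available. Lean on these libraries where they do the work, as an engineer would, in place of code of your own. Each camera call takes 0.05 s, during which the arm holds its last target. There are 200 camera calls.

## Task

Three small clear dust cabinets with vertical sashes stand on the lab bench, each holding a box of pipette tips. Work with the yellow tips is finished: first take the sash of the yellow-tip cabinet by its green handle and lower it fully shut, and only then raise the sash of the blue-tip cabinet as far as it goes and leave it up. Leave the pink-tip cabinet's sash where it is.

Things in the scene. Friction and masses are not known exactly. Their poses are not given: they have to be found in the camera images.
- yellow_handle (a point): Centre of the green grip bar on top of the yellow-tip cabinet's sash, raised 50-100 mm at the start. Bar 14 mm thick (x) and tall, 120 mm long (y); 36 mm free height below but for 10 mm posts 50 mm either side of centre. x points level into the cabinet, away from the robot; z up. Slides vertically: 205 mm above the bench fully lowered, 305 mm fully raised; stays where left.
- blue_handle (a point): Same point, axes, bar and heights on the blue-tip cabinet's sash, which starts 0-25 mm above fully lowered. Lifting a sash takes about 9 N, lowering about 3 N. (Spare blue, yellow and pink tip boxes also lie on the bench, outside the cabinets.)
- pink_handle (a point): Same point on the pink-tip cabinet's sash, at any height. All three cabinets look alike but for the tips: fixed, clear acrylic with white edges, 192 mm wide; the clear flat roof is 160 mm above the bench and reaches 176 mm behind the bar's centre; guides, 164 mm high, end 11 mm in front of it. The order of the cabinets varies.

How it is judged:
By the outcome, as a careful person would: the job done as asked, in the order asked, and still so for the second after the job is handed in, with the robot touching nothing.
It also fails if it takes over 43 s, if anything falls off the work surface, if the arm or the gripper's body presses on something with over 40 N, if the wrist force passes 120 N, or if a joint passes its speed limit or range.

## Working session

There is one attempt and no reset: what is moved stays moved. The work goes in short steps, Python scripts to look and compute and a tool call to move; the robot and the scene stay as the last step left them, time stands still between calls to the robot, and variables do not carry over. Pictures are saved under pics/ and viewed, at most 10 in all, crops included, and the job is handed in when it is done.

Besides the shell and the picture viewer there is one more tool, called as name(argument=value, ...) on one line, values as JSON. apply_moves: Moves the arm, as the interface text tells. Its arguments: {"type":"object","properties":{"translation":{"type":"array","items":{"type":"array","items":{"type":"number"}}},"yaw":{"type":"array","items":{"type":"number"}},"jaw":{"type":"array","items":{"type":"number"}},"force":{"type":"number"}},"required":["translation","yaw","jaw"]}

```bash
mkdir -p pics
python3 - <<'E'
from station import *
import cv2
s=get_state();print({k:s[k] for k in("time_s","tcp_pos","eef_rot","opening")})
for n in("side","top"):
    cv2.imwrite(f"pics/{n}0.png",cv2.cvtColor(grab_frame(n),cv2.COLOR_RGB2BGR))
    c=calibration(n);print(n,c)
E
```

```text
{'time_s': 0.0, 'tcp_pos': array([233.61771873, 606.14889842, 302.84453956]), 'eef_rot': array([-1.13819355e-04,  1.82855933e-01,  9.83139275e-01, -9.27246952e-04]), 'opening': 0.9996779307380464}
side {'mtx': array([[383.18043979,   0.        , 322.50722467],
       [  0.        , 383.18043979, 202.23113969],
       [  0.        ,   0.        ,   1.        ]]), 'view': array([[ 7.87113757e-01, -6.16787755e-01,  4.97994759e-03,
        -4.27628602e+02],
       [-3.74729195e-01, -4.84592477e-01, -7.90410123e-01,
         3.99605992e+02],
       [ 4.89928530e-01,  6.20276549e-01, -6.12557784e-01,
         7.27066654e+02],
       [ 0.00000000e+00,  0.00000000e+00,  0.00000000e+00,
         1.00000000e+00]])}
top {'mtx': array([[464.45247652,   0.        , 314.71401986],
       [  0.        , 464.45247652, 192.25096253],
       [  0.        ,   0.        ,   1.        ]]), 'view': array([[-1.49743190e-02, -9.99870601e-01, -5.87794117e-03,
         2.40637047e+01],
       [-9.93662921e-01,  1.55357814e-02, -1.11322230e-01,
         5.34963361e+02],
       [ 1.11399144e-01,  4.17371761e-03, -9.93766980e-01,
         1.05990626e+03],
       [ 0.00000000e+00,  0.00000000e+00,  0.00000000e+00,
         1.00000000e+00]])}
```

View pics/side0.png

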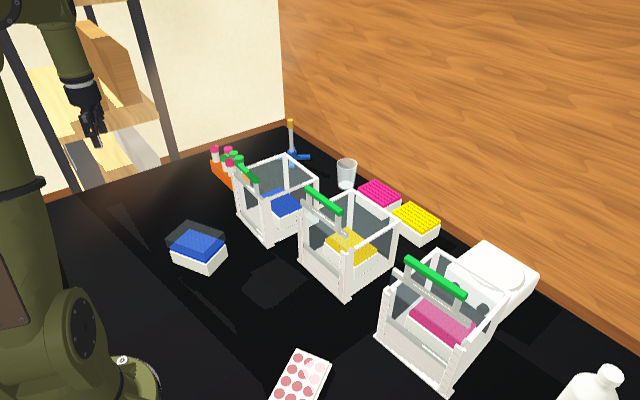

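View pics/top0.png

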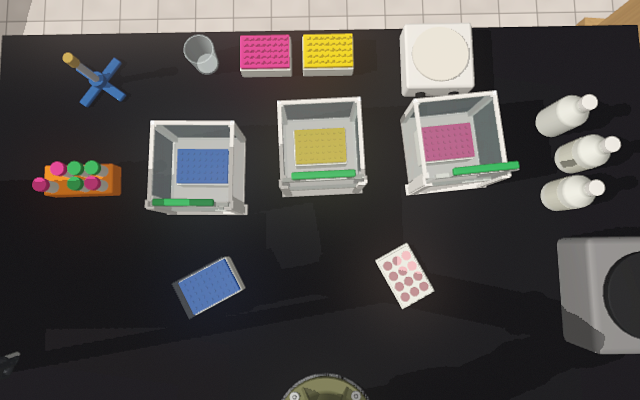

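Top view: the cabinets run blue (handle at about 183,202), yellow (323,175), pink (486,168). In the side view the handles are at about (246,170), (324,200) and (435,277). Next I triangulate the bars.

```bash
cat > h.py <<'E'
from station import *
import cv2, numpy as np
def bars(n,img=None,box=None):
    img=grab_frame(n) if img is None else img
    hsv=cv2.cvtColor(img,cv2.COLOR_RGB2HSV)
    m=cv2.inRange(hsv,(55,120,60),(80,255,255))
    k,l,st,c=cv2.connectedComponentsWithStats(m)
    out=[]
    for i in range(1,k):
        if st[i,4]>60:
            p=np.argwhere(l==i)[:,::-1].astype(np.float32)
            r=cv2.minAreaRect(p); b=cv2.boxPoints(r)
            d=[np.linalg.norm(b[0]-b[1]),np.linalg.norm(b[1]-b[2])]
            e=((b[0]+b[3])/2,(b[1]+b[2])/2) if d[0]>d[1] else ((b[0]+b[1])/2,(b[2]+b[3])/2)
            out.append((st[i,4],np.array(r[0]),e,min(d)))
    return out
def P(n):
    c=calibration(n);return c["mtx"]@c["view"][:3]
def tri(a,b):
    X=cv2.triangulatePoints(P("side"),P("top"),np.float64(a).reshape(2,1),np.float64(b).reshape(2,1))[:,0]
    X=X[:3]/X[3]
    f=lambda n:(lambda q:q[:2]/q[2])(P(n)@np.append(X,1))
    return X,np.linalg.norm(f("side")-a)+np.linalg.norm(f("top")-b)
def plane(n,p,z):
    M=P(n);A=np.c_[M[:,:2],M[:,2]*z+M[:,3]];q=np.linalg.solve(A,[*p,1]);return q[:2]/q[2]
E
python3 - <<'E'
from h import *
np.set_printoptions(precision=1,suppress=True)
rd=lambda n:cv2.cvtColor(cv2.imread(f"pics/{n}0.png"),cv2.COLOR_BGR2RGB)
S=bars("side",rd("side"));T=bars("top",rd("top"))
for n,L in(("side",S),("top",T)):
    for a,c,e,w in L: print(n,a,c,*e,w)
for a,c,e,w in S:
    for a2,c2,e2,w2 in T:
        X,r=tri(c,c2)
        if r<8:
            print(a,a2,"centre",X,r)
            E=sorted([tri(x,y) for x in e for y in e2],key=lambda t:t[1])[:2]
            for x in E:print("   end",*x)
E
```

```text
side 344 [242.2 164.4] [223.2 151.4] [261.1 177.4] 16.73834
side 357 [323.4 200. ] [304.6 186.2] [342.2 213.8] 8.386605
side 748 [434.8 276.8] [403.8 256.2] [465.7 297.5] 10.539287
top 373 [ 83.5 167.1] [ 66.9 167.9] [100.  166.2] 13.402497
top 485 [485.9 167.7] [452.8 171.8] [519.  163.6] 7.957773
top 426 [323.4 174.1] [291.9 175.7] [354.9 172.5] 6.7878428
top 166 [ 75.5 183. ] [ 68. 183.] [ 83. 183.] 12.0
top 404 [183. 202.] [153. 202.] [213. 202.] 6.0
344 373 centre [607.  551.8  45.9] 5.456819971351468
   end [579.3 565.7 104. ] 9.959167630472777
   end [636.1 534.3 -13.6] 20.169419143873412
344 404 centre [494.4 268.3 231.6] 4.191287226892505
   end [502.  210.7 217.3] 4.468216755506107
   end [485.3 322.3 250.7] 14.09223329718757
357 426 centre [543.5  -1.6 255.1] 0.46768491811303653
   end [546.2 -60.8 253.3] 0.01767706119915024
   end [539.1  57.8 261. ] 2.4227930715868267
748 485 centre [ 548.2 -299.   270.5] 0.8342700042701551
   end [ 540.6 -236.8  274.2] 1.550980598002854
   end [ 553.5 -358.3  272.2] 2.781639000361726
```

Run:
```python
from h import *
np.set_printoptions(precision=1,suppress=True)
ends={"pink":([452.8,171.8],[519,163.6],270),"yellow":([291.9,175.7],[354.9,172.5],255)}
for z in (207,218,229): ends[f"blue{z}"]=([153,202],[213,202],z)
for k,(a,b,z) in ends.items():
    A=plane("top",a,z);B=plane("top",b,z);d=A-B
    print(k,A,B,"len",np.linalg.norm(d),"mid",(A+B)/2,"yaw",np.arctan2(-d[0],d[1]))
img=cv2.cvtColor(cv2.imread("pics/side0.png"),cv2.COLOR_BGR2RGB)[120:230,200:360]
i2=cv2.cvtColor(cv2.imread("pics/top0.png"),cv2.COLOR_BGR2RGB)[110:220,140:300]
o=cv2.resize(np.vstack([img,i2]),None,fx=2.7,fy=2.7,interpolation=cv2.INTER_CUBIC)
cv2.imwrite("pics/crop.png",o[:,:,::-1])
```

```text
pink [ 542.1 -238.7] [ 555.4 -360.6] len 122.65498113590036 mid [ 548.7 -299.6] yaw 0.10843351906922437
yellow [541.8  57.1] [546.  -60.6] len 117.76437806338771 mid [543.9  -1.8] yaw 0.03542549642916207
blue207 [501.1 332.7] [499.3 214.8] len 117.89446476254051 mid [500.2 273.8] yaw -0.015508951512582117
blue218 [500.1 328.8] [498.3 212.4] len 116.46306648420668 mid [499.2 270.6] yaw -0.015508951512583273
blue229 [499.  324.9] [497.2 209.9] len 115.03166820587282 mid [498.1 267.4] yaw -0.015508951512582978
```

View pics/crop.png

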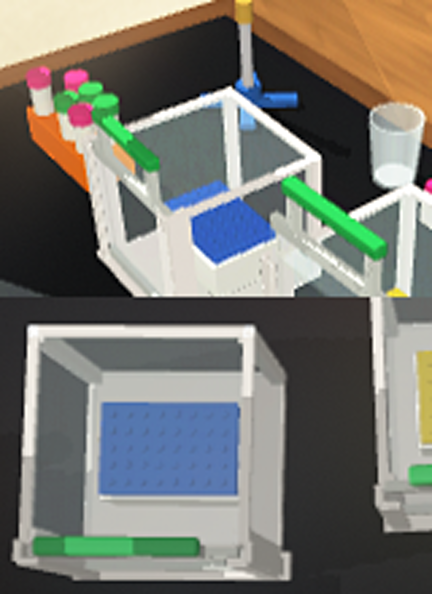

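apply_moves(translation=[[0,0,-0.06],[0,0,-0.06],[0,0,0],[0,0,0],[0,0,0],[0,0,0],[0,0,0],[0,0,0]], yaw=[0.167,0.167,0.167,0.167,0.167,0.167,0.166,0], jaw=[100,100,100,100,100,100,100,100])

```text
time_s: 1.1
tcp_pos: [233.6, 606.5, 423.4]
eef_rot: [0.0, 0.694, 0.72, -0.0]
wrist_force: [0.4, 0.1, 0.2]
opening: 1.0
grip_force: 0.0
```

apply_moves(translation=[[-0.052,0.0242,0],[-0.052,0.0242,0],[-0.052,0.0242,0],[-0.052,0.0242,0],[-0.052,0.0242,0],[-0.052,0.0242,0],[-0.052,0.0242,0],[-0.052,0.0242,0],[-0.052,0.0242,0],[-0.052,0.0242,0],[-0.052,0.0242,0],[0,0,0]], yaw=[0,0,0,0,0,0,0,0,0,0,0,0], jaw=[100,100,100,100,100,100,100,100,100,100,100,60])

```text
time_s: 2.6
tcp_pos: [520.8, 38.4, 424.1]
eef_rot: [0.001, 0.697, 0.717, -0.0]
wrist_force: [0.1, 0.1, 0.3]
opening: 0.812
grip_force: 0.0
```

apply_moves(translation=[[-0.041,0.022,0],[0,0,0.03],[0,0,0],[0,0,0]], yaw=[0.0,0,0,0], jaw=[60,60,60,60])

```text
time_s: 3.1
tcp_pos: [543.2, 5.3, 394.6]
eef_rot: [-0.0, 0.693, 0.72, 0.0]
wrist_force: [-0.5, 0.0, -0.1]
opening: 0.6
grip_force: 0.0
```

Run:
```python
from h import *
i=grab_frame("side")[100:320,200:480]
cv2.imwrite("pics/s1.png",cv2.resize(i,None,fx=2.5,fy=2.5)[:,:,::-1])
print(get_state()["tcp_pos"],get_state()["eef_rot"],[(a,c,w) for a,c,e,w in bars("side")])
```

```text
[543.3445837    5.16178678 394.97900382] [2.07906652e-04 6.93590046e-01 7.20369596e-01 6.71281311e-04] [(np.int32(344), array([242.16577148, 164.39523315]), np.float32(16.73834)), (np.int32(357), array([323.3656311 , 200.00143433]), np.float32(8.386605)), (np.int32(745), array([434.76916504, 276.84613037]), np.float32(10.539287))]
```

View pics/s1.png

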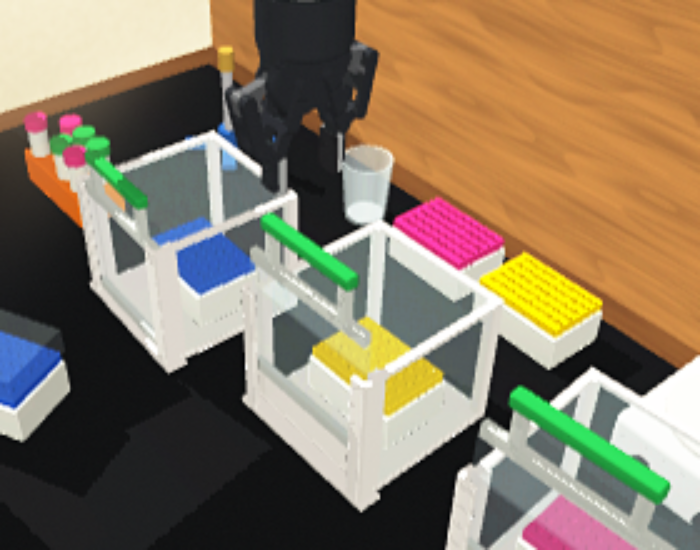

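The open fingers straddle the yellow bar from above (crop about 310,250). I shift 7 mm along the bar, go down and grip.

apply_moves(translation=[[-0.007,0,0.03],[0,0,0.03],[0,0,0.026],[0,0,0],[0,0,0],[0,0,0],[0,0,0],[0,0,0]], yaw=[0,0,0,0,0,0,0,0], jaw=[60,60,60,60,0,0,0,0], force=40)

```text
time_s: 4.2
tcp_pos: [542.8, -3.0, 308.7]
eef_rot: [-0.001, 0.695, 0.719, -0.0]
wrist_force: [-5.3, 0.5, 3.1]
opening: 0.155
grip_force: 41.9
```

apply_moves(translation=[[0,0,0.01],[0,0,0.012],[0,0,0.012],[0,0,0.01],[0,0,0],[0,0,0]], yaw=[0,0,0,0,0,0], jaw=[0,0,0,0,0,0])

```text
time_s: 4.95
tcp_pos: [542.8, -2.9, 263.0]
eef_rot: [-0.001, 0.695, 0.719, -0.001]
wrist_force: [-1.9, -0.2, -8.9]
opening: 0.155
grip_force: 40.4
```

apply_moves(translation=[[0,0,0.003],[0,0,0.003],[0,0,0],[0,0,0]], yaw=[0,0,0,0], jaw=[0,0,0,0])

```text
time_s: 5.45
tcp_pos: [542.8, -2.9, 258.5]
eef_rot: [-0.001, 0.695, 0.719, -0.0]
wrist_force: [-5.7, -0.2, 0.6]
opening: 0.156
grip_force: 41.6
```

apply_moves(translation=[[0,0,0.002],[0,0,0],[0,0,0]], yaw=[0,0,0], jaw=[0,0,0])

```text
time_s: 5.82
tcp_pos: [542.8, -3.0, 258.1]
eef_rot: [-0.001, 0.695, 0.719, -0.0]
wrist_force: [-9.8, 0.5, 8.9]
opening: 0.155
grip_force: 42.8
```

apply_moves(translation=[[0,0,0.002],[0,0,0],[0,0,0]], yaw=[0,0,0], jaw=[0,0,0])

```text
time_s: 6.2
tcp_pos: [542.8, -3.1, 258.0]
eef_rot: [-0.001, 0.695, 0.719, 0.0]
wrist_force: [-14.4, 0.3, 20.5]
opening: 0.154
grip_force: 44.4
```

apply_moves(translation=[[0,0,-0.003],[0,0,0],[0,0,0],[0,0,0],[0,0,-0.02],[0,0,-0.06],[0,0,-0.06],[0,0,0],[0,0,0]], yaw=[0,0,0,0,0,0,0,0,0], jaw=[0,60,60,60,60,60,60,60,60])

```text
time_s: 7.32
tcp_pos: [543.5, -3.0, 396.6]
eef_rot: [0.0, 0.695, 0.719, 0.0]
wrist_force: [-0.1, -1.2, -0.9]
opening: 0.602
grip_force: 0.0
```

apply_moves(translation=[[0.046,-0.0057,0],[0.046,-0.0057,0],[0.046,-0.0057,0],[0.046,-0.0057,0],[0.046,-0.0057,0],[0.0455,-0.0057,0],[0,0,0],[0,0,0],[0,0,0]], yaw=[0,0,0,0,0,0,0.05,0,0], jaw=[60,60,60,60,60,60,60,60,60])

```text
time_s: 8.45
tcp_pos: [499.8, 270.2, 396.0]
eef_rot: [0.0, 0.713, 0.702, -0.001]
wrist_force: [-0.5, -0.6, 0.3]
opening: 0.599
grip_force: 0.0
```

Run:
```python
from h import *
np.set_printoptions(precision=1,suppress=True)
i=grab_frame("side")
s=get_state();print(s["time_s"],s["tcp_pos"],s["eef_rot"]*1000)
cv2.imwrite("pics/s2.png",cv2.resize(i[60:300,180:420],None,fx=2.5,fy=2.5)[:,:,::-1])
for a,c,e,w in bars("side",i): print(a,c,e,w)
M=P("side")
# x-plane cast: yellow bar (x=543.7-.035*y plane)
for a,c,e,w in bars("side",i):
    for nm,x0 in(("yellow",543.7),("blue",499.5)):
        A=np.c_[M[:,1],M[:,2],M[:,0]*x0+M[:,3]];q=np.linalg.solve(A,[*c,1]);print(nm,c,q[:2]/q[2])
```

```text
8.5 [499.8 270.2 396.4] [ -0.1 712.7 701.4  -0.4]
347 [242.2 164.4] (array([223.2, 151.4], dtype=float32), array([261.1, 177.4], dtype=float32)) 16.73834
320 [323.  218.5] (array([305., 205.], dtype=float32), array([341., 232.], dtype=float32)) 7.5999875
739 [435. 277.] (array([404.3, 256.5], dtype=float32), array([465.7, 297.5], dtype=float32)) 10.539287
yellow [242.2 164.4] [390.2 151.3]
blue [242.2 164.4] [292.8 216.7]
yellow [323.  218.5] [  0.3 200.8]
blue [323.  218.5] [-55.4 261. ]
yellow [435. 277.] [-301.1  274.8]
blue [435. 277.] [-324.6  327. ]
```

View pics/s2.png

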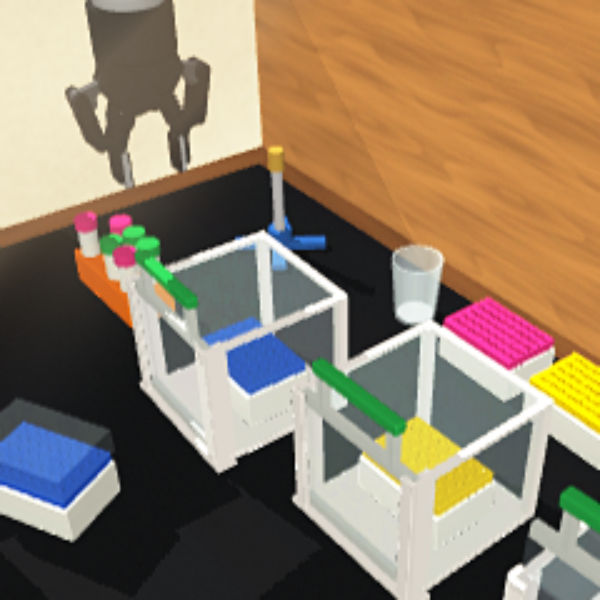

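Yellow now reads at the fully lowered height. The blue bar shows at about (142,262)–(192,300) in the crop, so I triangulate it from those ends.

Run:
```python
from h import *
for a,b in (((236.8,164.8),(153,202)),((256.8,180),(213,202)),((246.8,172.4),(183,202))): print(tri(np.array(a),np.array(b)))
```

```text
(array([503.0943772 , 338.01683341, 191.48427627]), np.float64(0.5295059191616274))
(array([498.54446017, 214.56259216, 209.42173358]), np.float64(0.6490880750173676))
(array([501.20468465, 275.8339527 , 199.41213934]), np.float64(0.30809147206318677))
```

apply_moves(translation=[[0.003,0,0.05],[0,0,0.04],[0,0,0.03],[0,0,0.015],[0,0,0],[0,0,0],[0,0,0],[0,0,0],[0,0,0]], yaw=[0,0,0,0,0,0,0,0,0], jaw=[60,60,60,60,60,0,0,0,0], force=60)

```text
time_s: 9.62
tcp_pos: [499.6, 274.5, 262.7]
eef_rot: [-0.0, 0.712, 0.702, 0.0]
wrist_force: [-2.9, -0.8, 5.0]
opening: 0.149
grip_force: 62.0
```

apply_moves(translation=[[0,0,-0.01],[0,0,-0.015],[0,0,-0.015],[0,0,-0.015],[0,0,-0.015],[0,0,-0.01],[0,0,0],[0,0,0]], yaw=[0,0,0,0,0,0,0,0], jaw=[0,0,0,0,0,0,0,0])

```text
time_s: 10.62
tcp_pos: [499.6, 274.4, 343.8]
eef_rot: [-0.0, 0.712, 0.702, 0.001]
wrist_force: [-2.7, 2.3, 2.4]
opening: 0.151
grip_force: 61.7
```

apply_moves(translation=[[0,0,-0.005],[0,0,-0.003],[0,0,0],[0,0,0]], yaw=[0,0,0,0], jaw=[0,0,0,0])

```text
time_s: 11.12
tcp_pos: [499.6, 274.5, 348.8]
eef_rot: [-0.0, 0.712, 0.702, -0.0]
wrist_force: [2.5, 4.9, -7.6]
opening: 0.15
grip_force: 60.3
```

apply_moves(translation=[[0,0,-0.003],[0,0,0],[0,0,0]], yaw=[0,0,0], jaw=[0,0,0])

```text
time_s: 11.5
tcp_pos: [499.6, 274.5, 351.9]
eef_rot: [-0.0, 0.712, 0.702, -0.0]
wrist_force: [1.4, 4.7, -7.9]
opening: 0.149
grip_force: 60.3
```

apply_moves(translation=[[0,0,-0.003],[0,0,0],[0,0,0]], yaw=[0,0,0], jaw=[0,0,0])

```text
time_s: 11.88
tcp_pos: [499.6, 274.5, 354.9]
eef_rot: [-0.0, 0.712, 0.702, -0.0]
wrist_force: [1.5, 5.2, -7.5]
opening: 0.147
grip_force: 60.3
```

apply_moves(translation=[[0,0,-0.003],[0,0,0],[0,0,0]], yaw=[0,0,0], jaw=[0,0,0])

```text
time_s: 12.25
tcp_pos: [499.6, 274.5, 357.9]
eef_rot: [-0.0, 0.712, 0.702, -0.0]
wrist_force: [1.6, 6.2, -7.7]
opening: 0.147
grip_force: 60.3
```

apply_moves(translation=[[0,0,-0.003],[0,0,0],[0,0,0]], yaw=[0,0,0], jaw=[0,0,0])

```text
time_s: 12.62
tcp_pos: [499.6, 274.5, 360.9]
eef_rot: [-0.0, 0.712, 0.702, -0.0]
wrist_force: [1.1, 4.3, -7.7]
opening: 0.149
grip_force: 60.3
```

apply_moves(translation=[[0,0,-0.003],[0,0,0],[0,0,0]], yaw=[0,0,0], jaw=[0,0,0])

```text
time_s: 13.0
tcp_pos: [499.6, 274.5, 362.8]
eef_rot: [0.0, 0.712, 0.702, -0.001]
wrist_force: [2.0, 6.0, -11.8]
opening: 0.149
grip_force: 61.8
```

Run:
```python
from h import *
i=grab_frame("side")
cv2.imwrite("pics/s3.png",cv2.resize(i[60:260,180:380],None,fx=3,fy=3)[:,:,::-1])
for a,c,e,w in bars("side",i): print(a,c,e,w)
```

```text
111 [246.47999573 142.36000061] (array([238.95999, 136.72   ], dtype=float32), array([254., 148.], dtype=float32)) 6.7999935
143 [231.66242981 156.22587585] (array([220.04314, 155.39592], dtype=float32), array([243.28172, 157.05583], dtype=float32)) 10.758298
320 [323.  218.5] (array([305., 205.], dtype=float32), array([341., 232.], dtype=float32)) 7.5999875
741 [435.         276.99996948] (array([404.30768, 256.53842], dtype=float32), array([465.69232, 297.46152], dtype=float32)) 10.539274
```

View pics/s3.png

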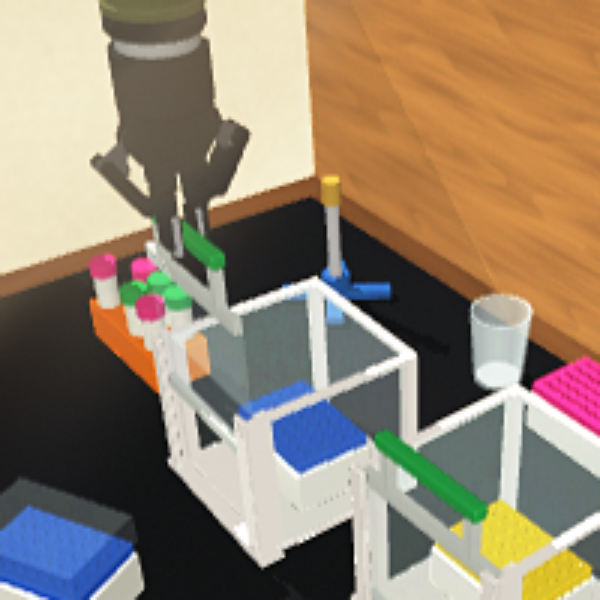

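The blue sash is held well up (bar at crop about 200,245). The TCP stopped about 1 mm short and the force rose, so this may be the stop. One more small step will tell.

apply_moves(translation=[[0,0,-0.002],[0,0,0],[0,0,0]], yaw=[0,0,0], jaw=[0,0,0])

```text
time_s: 13.42
tcp_pos: [499.6, 274.6, 362.9]
eef_rot: [0.0, 0.712, 0.702, -0.001]
wrist_force: [5.5, 6.9, -19.7]
opening: 0.146
grip_force: 60.6
```

At the upper stop. I release and retreat upward.

apply_moves(translation=[[0,0,0.001],[0,0,0],[0,0,0],[0,0,0],[0,0,-0.02],[0,0,-0.05],[0,0,-0.05],[0,0,0],[0,0,0]], yaw=[0,0,0,0,0,0,0,0,0], jaw=[0,60,60,60,60,60,60,60,60])

```text
time_s: 14.55
tcp_pos: [499.7, 273.8, 485.9]
eef_rot: [0.0, 0.712, 0.702, 0.0]
wrist_force: [-0.9, -0.1, 0.0]
opening: 0.598
grip_force: 0.0
```

Run:
```python
from h import *
i=grab_frame("side");print(get_state()["tcp_pos"])
M=P("side")
for a,c,e,w in bars("side",i):
    print(a,c,e)
    for x0 in(500,543.7):
        A=np.c_[M[:,1],M[:,2],M[:,0]*x0+M[:,3]];q=np.linalg.solve(A,[*c,1]);print(x0,q[:2]/q[2])
cv2.imwrite("pics/s4.png",cv2.resize(i[60:260,180:380],None,fx=3,fy=3)[:,:,::-1])
```

```text
[499.45629221 273.87092442 484.99296724]
137 [244.00654602 140.2991333 ] (array([233.98471, 132.63538], dtype=float32), array([254.02838, 147.96289], dtype=float32))
500 [262.81870243 301.69865217]
543.7 [355.43642503 247.15505765]
141 [231.66242981 156.22587585] (array([220.04314, 155.39592], dtype=float32), array([243.28172, 157.05583], dtype=float32))
500 [354.65253938 212.38902886]
543.7 [458.12026852 147.29365922]
326 [323.17349243 218.27919006] (array([305.4858 , 204.38171], dtype=float32), array([340.86118, 232.17667], dtype=float32))
500 [-55.3238096  261.23158879]
543.7 [ -0.29406599 201.90688181]
735 [434.92303467 277.11535645] (array([404.2307, 256.6538], dtype=float32), array([465.61536, 297.5769 ], dtype=float32))
500 [-324.26709526  326.11364019]
543.7 [-301.01252845  274.45463362]
```

View pics/s4.png

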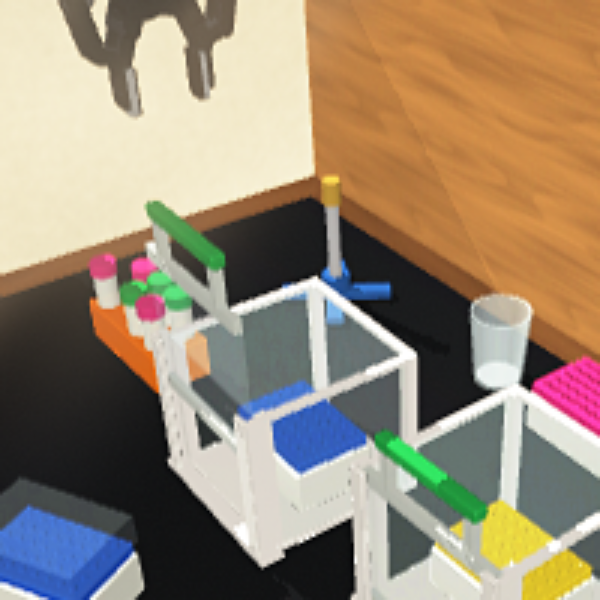

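The blue sash stays up at about 302–305 mm, yellow is shut at about 202–205 mm, pink has not moved, and the gripper is clear of everything.

```bash
python3 -c "
from station import *
print(hand_in())"
```

```text
the job is handed in; nothing more can be done
None
```

I lowered the yellow-tip sash fully shut, then raised the blue-tip sash to its upper stop, where it stays; the pink-tip sash was left alone, and the job was handed in at about 15 s with the gripper clear.

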